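Pack away the paint mixing cups

ROBOT

A 6-joint arm with a two-finger parallel gripper is mounted at the origin on the work surface. World frame = base frame: x ahead of the robot, y to its left, z up, the work surface at z = 0. Lengths are in m, angles in rad, forces in N, time in s.
With the tool pointing down it reaches from about 0.425 to 1.125 m from the base axis. Payload 14.9 kg.
Tool frame: the origin (TCP) lies between the finger pads; the fingertips stand 8 mm ahead of it and the grasp point (between the pads) lies 11 mm behind it; z points along the fingers, y is the line along which they close (so a half turn about z gives the same grasp; the last joint's range is limited). The gripper opens to 91 mm and grips with 3 to 60 N. Pads are 32 mm wide; open, the fingers measure 118 mm over their backs; the gripper's body (76 mm by 178 mm) begins 60 mm behind the grasp point.
Start: joints at [-1.341, 0.379, 1.734, -0, 1.028, -0.033], TCP at [0.182, -0.676, 0.222] pointing down, gripper open.
Joint ranges: [-2.77, 2.77], [-0.74, 2.19], [0, 2.66], [-1.06, 4.2], [0.31, 2.87], [-3.08, 3.08]. Speed limits (rad/s): [1.89, 1.89, 2.39, 3.14, 3.14, 3.14].

INTERFACE

Orientations are given as a rotation vector (axis times angle).
In Python, from rig import * gives the robot as it stands.
- The arm moves only by the tool arm_command, never from a script. Its argument "steps" is a list of rows, each a list of 7 numbers: the shift along the tool's x, y, z in units of 0.3 m (1.0 is 0.3 m), then the turn, a rotation vector about the tool's x, y, z in units of 5 degrees (1.0 is 5 degrees), then the closure, from -1 (fully open) to 1 (shut). In form: [[x, y, z, rx, ry, rz, grip], ...]. A call has exactly 8 rows; each row shifts and turns the commanded pose from where the row before left it, along the tool's axes as they then stand; what a row does not reach is not made up. A row lasts 1/10 s, in which the tool goes at most 50 mm and 8.59 degrees, less where a joint would pass 70% of its speed; a pose out of reach is approached as far as the arm can. A call with a number of a shift or a turn outside -1 to 1 is refused whole. A call with a gripper value outside its range is refused whole. The fingers move at their own pace and stop on an object; the grip force is fixed at half the most. Time passes only in rows, so rows that do not move let the fingers close, or fill a call up. It gives the time, the measured TCP pose, the force, the opening and the grip force at its end, in the units of the state.
- read_state(): the state, without advancing time (a new reading comes with each control period).
- get_image(name): name is "scene" or "top" or "wrist"; returns a dict with "image" (420x560x3 uint8, red, green, blue), "camera_matrix" (3x3 intrinsics, pixels), "dist_coeffs" ([k1, k2, p1, p2, k3] as OpenCV has them; the pictures are not rectified), "extrinsics" (4x4, takes a point from world to camera coordinates). Camera axes: x right, y up, looking along -z (the intrinsics and any distortion apply to the point x, -y, -z); pixel columns grow to the right and rows downward; lengths in m; the calibration is good to about 2 mm. A picture is of the moment at which its call begins. There is no depth.
- finish_job(): hands the job in; it is judged then, once.
Trained networks look in a picture, given as the dict that the camera call returned (one of the last four; its "shot" number tells which), for a name from the list of things; names that differ only in an ending like _2 or _b are one class to them, and where a whole thing is asked for, a point or a joint stands for the part that bears it (a point fixed in the world has none). Each returns a list of dicts, best first, with "p" (0 to 1); they miss things now and then, are a little off and sometimes report something else, mostly with a low value. They report only what shows in the picture. A call takes as long as a camera call. They do not tell look-alikes from the thing itself.
- spot_in(target, picture): "at" ([row, column] in pixels, amid what is visible of it).
- mark_of(target, picture): "at" ([row, column] in pixels: a listed point, or the origin of a listed thing).
The state is a dict: "time": time; "joint_pos": joint angles; "qd": joint speeds; "joint_efforts": joint torques, N m; "position": TCP position; "tcp_rot": TCP orientation; "ft_force": force on the tool from outside, world axes, zero at the start; "torque": the same for the moment, N m; "finger_gap": finger opening in m; "finger_force": force on a finger pad.
Only numpy, scipy, OpenCV 4.12 (cv2) and the standard library are available. Lean on these libraries where they do the work, as an engineer would, in place of code of your own. Each camera call takes 0.05 s, during which the arm holds its last target. There are 200 camera calls.

TASK

Pack away the mixing cups on the painting bench: first draw the red-gripped keeper pin up out of its bore in the wooden dock and park it upright in the dock's side notch, hanging on its stop collar. Then nest the orange cup fully home in the grey cup standing in the dock, and after that the white cup fully home in the orange one, setting each thing down rather than dropping it. Do not shift the paint bottles or the figurine.

Things in the scene. Friction and masses are not known exactly. Their poses are not given: they have to be found in the camera images.
- dock: Dark wooden cup dock, a block 90 (x) by 200 (y) by 60 mm high, fixed to the table. Origin: centre of its underside; y runs along its length. On the centre line of its top, from +y to -y: the bore with the keeper pin (y = +74), the recess with the grey cup (y = +24), and the parking notch (y = -72).
- recess (a point): Centre of the floor of the dock's round recess (49 mm diameter, 25 deep, floor 35 above the table) in which the grey cup stands; axes as the dock's.
- bore (a point): Centre of the mouth, at the dock's top, of the upright bore (17 mm diameter, 45 deep) that holds the keeper pin at the start; axes as the dock's.
- notch (a point): Where the pin's axis is parked, at the height of the dock's top (60 mm above the table). The notch is an upright slot, 19 wide and 45 deep, open at the top and at the dock's -y end; this point is on its centre line, 28 from that end and 9.5 from the slot's inner wall; axes as the dock's.
- keeper: Upright steel keeper pin, 156 mm long, round, 0.2 kg. Origin: lower end; z up along it. Shank and shaft 14 diameter; stop collar 26 diameter at z 40-46; disc 56 diameter at z 104-110, overhanging the grey cup's rim at the start; red grip 20 diameter at z 110-156. In bore or notch the collar rests on the dock's top, the lower end 40 below it.
- grey_cup: Grey cup in the dock's recess, the bottom of the stack. Plastic, 90 g, 86 mm tall: tapered body, outside diameter 36 (foot) to 53 at 50 up, then a ledge out to a straight collar, 64 diameter, up to the rim; mouth 58 wide inside. Fully home, an upper cup's ledge rests on the lower rim: its foot is 36 above the lower foot. Origin: centre of the foot's underside; z up.
- orange_cup: Orange cup, same shape and size (86 mm tall, collar 64 diameter from 50 up to 86), origin and axes as the grey cup; stands upright on the table left or right of the dock. It can be gripped across the collar.
- white_cup: White cup, same shape and size (86 mm tall, collar 64 diameter from 50 up to 86), origin and axes as the grey cup; stands upright on the table on the other side of the dock from the orange one. It can be gripped across the collar.
- blue_paint: Bystander: blue paint bottle, 36 mm in diameter, 85 tall. Origin: centre of the underside.
- green_paint: Bystander: green paint bottle, 36 mm in diameter, 85 tall. Origin: centre of the underside.
- yellow_paint: Bystander: yellow paint bottle, 36 mm in diameter, 85 tall. Origin: centre of the underside.
- figurine: Bystander: grey painted creature on a round black base 54 mm in diameter, 98 tall. Origin: centre of the underside.
Things that resemble listed ones, but are neither listed nor needed, are in the scene too. Leave any blue look-alike of the white_cup alone.

How it is judged:
On the way, in this order (a step that is already met when the one before it is completed fails the run):
1. the keeper pin is parked upright in the side notch, on its stop collar, and let go (horizontal distance between keeper and notch below 0.01 m and z of keeper in the frame of notch between -0.043 and -0.036 m and angle between keeper's own z axis and vertical below 0.12 rad and contact force between keeper and the fingers below 0.05 N), for 0.2 s.
2. the orange cup is nested fully home in the grey cup and let go (horizontal distance between orange_cup and grey_cup below 0.005 m and z of orange_cup in the frame of grey_cup between 0.033 and 0.039 m and angle between the z axis of orange_cup and the z axis of grey_cup, either way round below 0.06 rad and angle between orange_cup's own z axis and vertical below 0.1 rad and contact force between orange_cup and the fingers below 0.05 N), for 0.2 s.
3. the white cup is nested fully home in the orange cup and let go (horizontal distance between white_cup and orange_cup below 0.005 m and z of white_cup in the frame of orange_cup between 0.033 and 0.039 m and angle between the z axis of white_cup and the z axis of orange_cup, either way round below 0.06 rad and angle between white_cup's own z axis and vertical below 0.1 rad and contact force between white_cup and the fingers below 0.05 N), for 0.2 s.
At the end, for the whole second after the job is handed in: Pin in the notch (within 10 mm, tip 36-43 mm below the dock top, 0.12 rad of upright); grey cup in its recess (8 mm sideways, 4 mm up); orange in grey and white in orange (each 33-39 mm above the lower, axes within 5 mm, 0.06 rad); cups within 0.1 rad of upright; all released, at rest (20 mm/s) (all of step 1 and all of step 2 and all of step 3 and horizontal distance between grey_cup and recess below 0.008 m and z of grey_cup in the frame of recess below 0.004 m and angle between grey_cup's own z axis and vertical below 0.1 rad and linear speed of each of keeper, grey_cup, orange_cup, white_cup below 0.02 m/s); the robot touches nothing.
It fails at once if a paint bottle or the figurine is shifted by more than 30 mm (distance of any of blue_paint, green_paint, yellow_paint, figurine from where it was at the start of the episode above 0.03 m).
It fails at once if the pin or a cup is dropped or knocked about (faster than 0.5 m/s while the fingers do not touch it) ((linear speed of keeper above 0.5 m/s and contact force between keeper and the fingers below 0.05 N) or (linear speed of orange_cup above 0.5 m/s and contact force between orange_cup and the fingers below 0.05 N) or (linear speed of white_cup above 0.5 m/s and contact force between white_cup and the fingers below 0.05 N)).
It also fails if it takes over 72 s, if anything falls off the work surface, if the arm or the gripper's body presses on something with over 40 N, if the wrist force passes 120 N, or if a joint passes its speed limit or range.

## Working session

There is one attempt and no reset: what is moved stays moved. The work goes in short steps, Python scripts to look and compute and a tool call to move; the robot and the scene stay as the last step left them, time stands still between calls to the robot, and variables do not carry over. Pictures are saved under pics/ and viewed, at most 10 in all, crops included, and the job is handed in when it is done.

Besides the shell and the picture viewer there is one more tool, called after "Emit:" as a command line: name --pt "numbers of a row" for each row, then --argument value for the rest. arm_command: Moves the arm, as the interface text tells. Its arguments: {"type":"object","properties":{"steps":{"type":"array"}},"required":["steps"]}

```bash
mkdir -p pics
cat > h.py <<'E'
from rig import *
import numpy as np, cv2
def ray(pic,rc):
    K=np.array(pic["camera_matrix"],float);d=np.array(pic["dist_coeffs"],float);E=np.array(pic["extrinsics"],float)
    u=cv2.undistortPoints(np.array([[[rc[1],rc[0]]]],float),K,d)[0,0]
    v=np.array([u[0],-u[1],-1.]);R=E[:3,:3]
    w=R.T@v; return -R.T@E[:3,3], w/np.linalg.norm(w)
def tri(obs):
    A=np.zeros((3,3));b=np.zeros(3)
    for p,rc in obs:
        o,w=ray(p,rc);M=np.eye(3)-np.outer(w,w);A+=M;b+=M@o
    X=np.linalg.solve(A,b)
    res=[np.linalg.norm((np.eye(3)-np.outer(w,w))@(X-o)) for o,w in [ray(p,rc) for p,rc in obs]]
    return X,max(res)
def atz(p,rc,z):
    o,w=ray(p,rc);return o+w*(z-o[2])/w[2]
def proj(p,X):
    K=np.array(p["camera_matrix"],float);d=np.array(p["dist_coeffs"],float);E=np.array(p["extrinsics"],float)
    c=E[:3,:3]@np.array(X,float)+E[:3,3]
    q=cv2.projectPoints(np.array([[[c[0],-c[1],-c[2]]]]),np.zeros(3),np.zeros(3),K,d)[0][0,0]
    return q[::-1]
def save(p,n,crop=None,s=1):
    im=np.array(p["image"])[:,:,::-1]
    if crop: im=im[crop[0]:crop[1],crop[2]:crop[3]]
    cv2.imwrite("pics/"+n,cv2.resize(im,None,fx=s,fy=s,interpolation=cv2.INTER_CUBIC))
E
cat > a.py <<'E'
from h import *
s=get_image("scene");t=get_image("top")
a=np.hstack([np.array(s["image"]),np.array(t["image"])])[:,:,::-1]
cv2.imwrite("pics/a.png",np.array(s["image"])[:,:,::-1]);cv2.imwrite("pics/b.png",np.array(t["image"])[:,:,::-1])
for n,p in (("s",s),("t",t)):
    o,_=ray(p,(210,280));print(n,"cam",o.round(3))
for n in "dock recess bore notch keeper grey_cup orange_cup white_cup blue_paint green_paint yellow_paint figurine".split():
    S=mark_of(n,s)[:3];T=mark_of(n,t)[:3]
    print(n,[(np.round(i["at"]).tolist(),round(i["p"],2)) for i in S],[(np.round(i["at"]).tolist(),round(i["p"],2)) for i in T])
    if S and T:
        X,r=tri([(s,S[0]["at"]),(t,T[0]["at"])]);print("   ",X.round(4),round(r,4))
E
python3 a.py
```

```text
s cam [1.123 0.498 0.761]
t cam [0.465 0.031 1.081]
dock [([211.0, 295.0], 0.56)] [([233.0, 268.0], 0.82), ([229.0, 258.0], 0.19)]
    [ 0.5185  0.0465 -0.0055] 0.0003
recess [([207.0, 301.0], 0.83)] []
bore [([208.0, 319.0], 0.93), ([148.0, 220.0], 0.3)] []
notch [([176.0, 267.0], 0.91)] [([231.0, 302.0], 0.57)]
    [ 0.5216 -0.0312  0.0535] 0.0034
keeper [([221.0, 317.0], 0.65)] [([229.0, 236.0], 0.59)]
    [0.5284 0.1163 0.0195] 0.0024
grey_cup [([209.0, 303.0], 0.89)] []
orange_cup [([147.0, 218.0], 0.59)] [([253.0, 395.0], 0.68)]
    [ 0.4695 -0.2478 -0.0109] 0.0
white_cup [([245.0, 402.0], 0.95), ([284.0, 439.0], 0.78)] [([250.0, 122.0], 0.75), ([261.0, 167.0], 0.57)]
    [0.498  0.3262 0.0833] 0.0352
blue_paint [([306.0, 299.0], 0.77)] []
green_paint [([203.0, 144.0], 0.65)] []
yellow_paint [([192.0, 364.0], 0.63), ([224.0, 320.0], 0.21)] [([298.0, 238.0], 0.77)]
    [ 0.3669  0.1215 -0.0037] 0.0057
figurine [([269.0, 206.0], 0.98)] [([128.0, 279.0], 0.6)]
    [0.7622 0.021  0.0011] 0.0003
```

View pics/a.png

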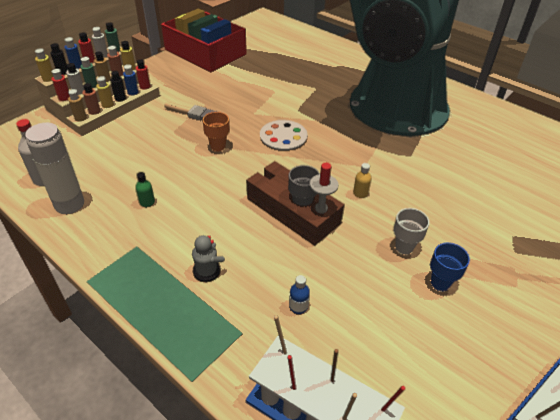

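View pics/b.png

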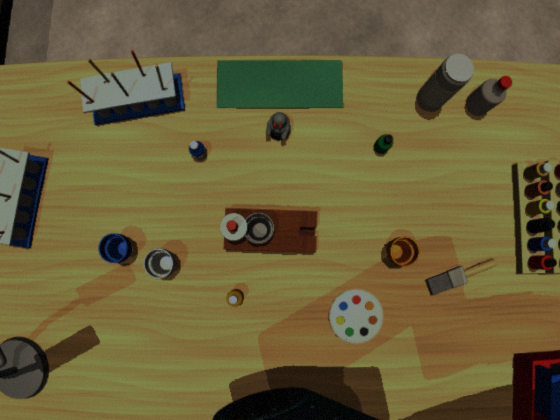

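The scene image shows the grey cup at (185,303), the red pin grip at (172,325), and the dock around (205,295). Cup candidates there, as (row, column):
- **Orange cup:** (130,216) in scene, (251,402) in top.
- **White cup:** (228,410) in scene, (263,160) in top. The blue cup at (265,448) scene / (248,115) top is the look-alike to leave alone.
- **Pin:** only one red grip in the dock, (227,232) in top. The brushes and the red-capped bottle at (83,505) in top are not the pin.

```bash
cat > b.py <<'E'
from h import *
s=get_image("scene");t=get_image("top");w=get_image("wrist")
st=read_state();print(st["position"],st["tcp_rot"],st["finger_gap"])
R=cv2.Rodrigues(np.array(st["tcp_rot"],float))[0];print(R.round(3))
o,v=ray(w,(210,280));print("wrist cam rel tool",(R.T@(o-np.array(st["position"]))).round(3),(R.T@v).round(3))
def near(n,p,rc,f=mark_of):
    c=[i for i in f(n,p) if np.hypot(*(np.array(i["at"])-rc))<35]
    return c[0]["at"] if c else None
for n,a,b,z in (("orange_cup",(140,217),(251,400),0),("white_cup",(240,405),(260,162),0),("notch",(176,267),(231,305),.06),("keeper",(215,318),(229,236),.02),("bore",(208,319),(228,236),.06),("grey_cup",(209,303),(230,262),.035),("recess",(207,301),(230,262),.035),("dock",(211,295),(231,268),0),("yellow_paint",(192,364),(298,238),0)):
    A=near(n,s,a);B=near(n,t,b)
    print(n, A and atz(s,A,z).round(4), B and atz(t,B,z).round(4), (A and B) and [np.round(q,4) for q in tri([(s,A),(t,B)])])
# wood mask yaw
im=np.array(t["image"]);hsv=cv2.cvtColor(im,cv2.COLOR_RGB2HSV)
for n,lo,hi,z,win in (("red",(0,150,80),(8,255,255),.176,(210,245,215,250)),("red",(172,150,80),(180,255,255),.176,(210,245,215,250))):
    m=cv2.inRange(hsv,lo,hi);r0,r1,c0,c1=win;ys,xs=np.nonzero(m[r0:r1,c0:c1])
    if len(ys): print(n,len(ys),atz(t,(ys.mean()+r0,xs.mean()+c0),z).round(4))
save(t,"c.png",(195,285,130,430),2.6)
E
python3 b.py
```

```text
[ 0.18182352 -0.67599051  0.22192299] [-3.11449600e+00 -4.11596198e-01  3.80717837e-05] 0.0911238432756127
[[ 0.966  0.26  -0.   ]
 [ 0.26  -0.966  0.   ]
 [-0.    -0.    -1.   ]]
wrist cam rel tool [ 0.07   0.    -0.163] [-0.24   0.022  0.97 ]
orange_cup [ 0.4738 -0.2415  0.    ] [ 0.4653 -0.2447  0.    ] [array([ 0.4663, -0.2479, -0.0081]), np.float64(0.0015)]
white_cup [ 0.45    0.2811 -0.    ] [0.4506 0.2821 0.    ] [array([0.4507, 0.2816, 0.0011]), np.float64(0.0003)]
notch [ 0.5248 -0.0291  0.06  ] [ 0.5243 -0.0261  0.06  ] [array([ 0.5251, -0.0271,  0.0612]), np.float64(0.0014)]
keeper [0.526  0.1229 0.02  ] [0.5266 0.1169 0.02  ] [array([0.5252, 0.1193, 0.0172]), np.float64(0.0026)]
bore [0.5323 0.1179 0.06  ] [0.5182 0.1152 0.06  ] [array([0.5205, 0.1137, 0.0481]), np.float64(0.0029)]
grey_cup [0.5266 0.0658 0.035 ] [0.5249 0.0676 0.035 ] [array([0.5257, 0.0666, 0.0347]), np.float64(0.0012)]
recess [0.5379 0.0685 0.035 ] [0.5203 0.0652 0.035 ] [array([0.5233, 0.0625, 0.0197]), np.float64(0.0039)]
dock [ 0.5283  0.0533 -0.    ] [0.5286 0.0448 0.    ] [array([ 0.5268,  0.0477, -0.0045]), np.float64(0.0036)]
yellow_paint [0.3739 0.1198 0.    ] [0.3742 0.1173 0.    ] [array([ 0.3735,  0.1183, -0.0012]), np.float64(0.0011)]
red 69 [0.5248 0.1154 0.176 ]
```

View pics/c.png

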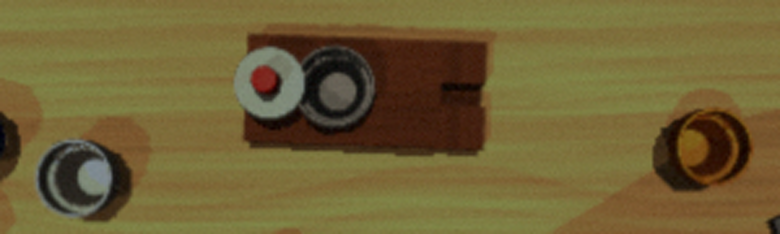

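The crop confirms the choices: white cup (178,75), red grip (80,265), grey cup (88,337), notch (88,462) and orange cup (147,712). The dock is yawed by about 2°. First move: go over the orange cup for a close wrist view on the way to the pin.

Emit:
arm_command --pt "0.117 -0.103 -0.012 0 0 0 -1" --pt "0.117 -0.103 -0.012 0 0 0 -1" --pt "0.117 -0.103 -0.012 0 0 0 -1" --pt "0.117 -0.103 -0.012 0 0 0 -1" --pt "0.117 -0.103 -0.012 0 0 0 -1" --pt "0.117 -0.103 -0.012 0 0 0 -1" --pt "0.117 -0.103 -0.012 0 0 0 -1" --pt "0.117 -0.103 -0.012 0 0 0 -1"

```text
time: 3.15
position: [0.3895, -0.3627, 0.2511]
tcp_rot: [3.114, 0.411, 0.0]
ft_force: [0.5, -0.7, 0.4]
finger_gap: 0.0913
finger_force: 0.0
```

Emit:
arm_command --pt "0.117 -0.103 -0.012 0 0 0 -1" --pt "0.117 -0.103 -0.012 0 0 0 -1" --pt "0.117 -0.103 -0.012 0 0 0 -1" --pt "0 0 0 0 0 -1 -1" --pt "0 0 0 0 0 -1 -1" --pt "0 0 0 0 0 -1 -1" --pt "0 0 0 0 0 -1 -1" --pt "0 0 0 0 0 -1 -1"

```text
time: 3.95
position: [0.4664, -0.2474, 0.2616]
tcp_rot: [2.949, 1.081, 0.0]
ft_force: [0.0, 0.6, -0.5]
finger_gap: 0.0912
finger_force: 0.0
```

```bash
cat >> h.py <<'E'
def tool():
    st=read_state();return np.array(st["position"],float),cv2.Rodrigues(np.array(st["tcp_rot"],float))[0]
def go(target,az=None):
    p,R=tool();a=np.degrees(np.arctan2(R[1,0],R[0,0]));d=R.T@(np.array(target)-p)
    print("pos",p.round(4),"az",a.round(2),"tilt",np.degrees(np.arccos(-R[2,2])).round(2),"tool shift units",(d/.3).round(4),"norm mm",(np.linalg.norm(d)*1e3).round(1))
    if az is not None:
        b=np.radians(az);R2=np.array([[np.cos(b),np.sin(b),0],[np.sin(b),-np.cos(b),0],[0,0,-1]])
        print("  rz units",(-(az-a)/5).round(3),"after turning: shift",(R2.T@(np.array(target)-p)/.3).round(4))
E
python3 - <<'E'
from h import *
w=get_image("wrist");np.save("w1.npy",w,allow_pickle=True)
for i in mark_of("orange_cup",w)[:2]: print(i["p"],np.round(i["at"]),atz(w,i["at"],0).round(4))
hsv=cv2.cvtColor(np.array(w["image"]),cv2.COLOR_RGB2HSV)
m=cv2.inRange(hsv,(3,130,40),(17,255,255));save(w,"d.png")
print(proj(w,(.466,-.246,.086)),proj(w,(.466,-.246,0)))
go((.526,.118,.25),88)
E
```

```text
0.77 [180. 276.] [ 0.476  -0.2432  0.    ]
[198.13919106 272.33877233] [186.40360162 272.57455125]
pos [ 0.4664 -0.2474  0.2616] az 40.14 tilt 0.01 tool shift units [ 0.9371 -0.8032  0.0386] norm mm 370.4
  rz units -9.572 after turning: shift [1.2243 0.1561 0.0387]
```

View pics/d.png

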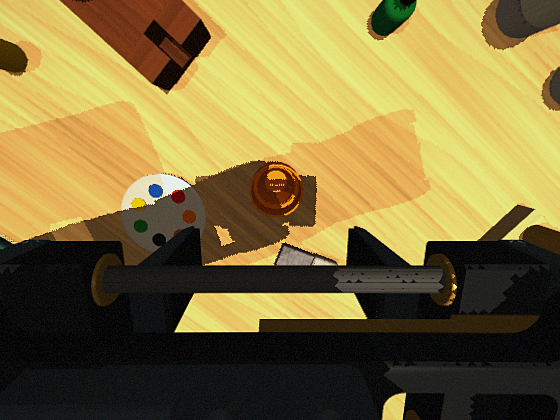

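The orange cup's rim is centred near (190,276). The network mark and rim agree on roughly (0.475,-0.242). Next I turn to 88° and move to a spot that shows both notch and pin.

Emit:
arm_command --pt "0 0 0 0 0 -1 -1" --pt "0 0 0 0 0 -1 -1" --pt "0 0 0 0 0 -1 -1" --pt "0 0 0 0 0 -1 -1" --pt "0 0 0 0 0 -1 -1" --pt "0 0 0 0 0 -1 -1" --pt "0 0 0 0 0 -1 -1" --pt "0 0 0 0 0 -1 -1"

```text
time: 4.85
position: [0.4664, -0.2475, 0.2616]
tcp_rot: [2.405, 2.021, 0.0]
ft_force: [0.2, 0.4, 0.4]
finger_gap: 0.0911
finger_force: 0.0
```

Emit:
arm_command --pt "0 0 0 0 0 -1 -1" --pt "0 0 0 0 0 -0.57 -1" --pt "0.149 0.0445 -0.032 0 0 0 -1" --pt "0.149 0.0445 -0.032 0 0 0 -1" --pt "0.149 0.0445 -0.032 0 0 0 -1" --pt "0.149 0.0445 -0.032 0 0 0 -1" --pt "0 0 0 0 0 0 -1" --pt "0 0 0 0 0 0 -1"

```text
time: 5.65
position: [0.5264, -0.07, 0.3]
tcp_rot: [2.261, 2.18, 0.0]
ft_force: [-0.8, -0.8, 0.4]
finger_gap: 0.0911
finger_force: 0.0
```

Run:
```python
from h import *
s=get_image("scene");t=get_image("top");w=get_image("wrist")
import pickle;pickle.dump((s,t,w),open("p2.pkl","wb"))
for n,z in (("notch",.06),("keeper",.02),("bore",.06),("grey_cup",.035),("recess",.035)):
    print(n,[(round(i["p"],2),np.round(i["at"]).tolist(),atz(w,i["at"],z).round(4).tolist()) for i in mark_of(n,w)[:2]])
save(w,"e.png")
go((.526,.118,.25),88)
```

```text
notch [(0.97, [160.0, 268.0], [0.5195, -0.0314, 0.06])]
keeper [(0.8, [51.0, 269.0], [0.5273, 0.1136, 0.02])]
bore []
grey_cup [(0.64, [84.0, 269.0], [0.5251, 0.0692, 0.035])]
recess []
pos [ 0.5261 -0.0714  0.2998] az 87.83 tilt 0.01 tool shift units [ 0.6308 -0.0241  0.166 ] norm mm 195.8
  rz units -0.034 after turning: shift [ 0.6309 -0.0223  0.166 ]
```

View pics/e.png

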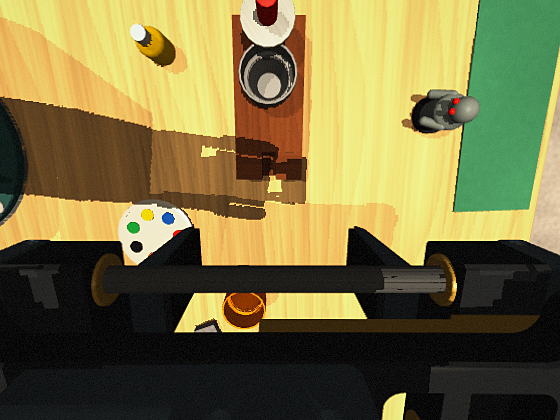

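Wrist view: grip at (10,266), grey cup at (75,268), notch near (160,268) among shadows, figurine at (108,445), yellow bottle at (45,155). I'll zoom in on the notch and dock edges.

Run:
```python
from h import *
import pickle;s,t,w=pickle.load(open("p2.pkl","rb"))
f=lambda p,a,b,c,d,k: cv2.resize(np.array(p["image"])[a:b,c:d,::-1],None,fx=k,fy=k,interpolation=cv2.INTER_CUBIC)
A=f(w,120,220,225,315,4.5)   # 450x405
B=f(s,150,250,235,322,4.5)
im=np.zeros((450,800,3),np.uint8);im[:,:405]=A[:,:405];im[:,408:800]=B[:450,:392]
im=np.clip(255*(im/255.)**.6,0,255).astype(np.uint8);cv2.imwrite("pics/f.png",im)
for az in (87,88,89):
  a=np.radians(az);u=np.array([np.cos(a),np.sin(a)]);n=np.array([.5225,-.029]);v=np.array([u[1],-u[0]])
  for d,e in ((-28,45),(-28,-45),(-28,9.5),(-28,-9.5),(9.5,9.5),(9.5,-9.5)):
    q=n+(u*d+v*e)/1e3;P=(q[0],q[1],.06)
    print(az,d,e,((proj(w,P)-(120,225))*4.5).round().tolist(),((proj(s,P)-(150,235))*4.5+(0,408)).round().tolist())
```

```text
87 -28 45 [268.0, 346.0] [127.0, 453.0]
87 -28 -45 [264.0, 54.0] [43.0, 583.0]
87 -28 9.5 [266.0, 231.0] [93.0, 505.0]
87 -28 -9.5 [265.0, 170.0] [75.0, 533.0]
87 9.5 9.5 [142.0, 233.0] [129.0, 560.0]
87 9.5 -9.5 [141.0, 170.0] [111.0, 588.0]
88 -28 45 [265.0, 348.0] [128.0, 453.0]
88 -28 -45 [266.0, 56.0] [43.0, 581.0]
88 -28 9.5 [266.0, 233.0] [94.0, 505.0]
88 -28 -9.5 [266.0, 171.0] [75.0, 532.0]
88 9.5 9.5 [141.0, 233.0] [129.0, 560.0]
88 9.5 -9.5 [142.0, 170.0] [110.0, 588.0]
89 -28 45 [263.0, 350.0] [129.0, 453.0]
89 -28 -45 [269.0, 58.0] [42.0, 580.0]
89 -28 9.5 [265.0, 234.0] [94.0, 505.0]
89 -28 -9.5 [266.0, 173.0] [76.0, 531.0]
89 9.5 9.5 [141.0, 232.0] [129.0, 561.0]
89 9.5 -9.5 [142.0, 169.0] [110.0, 587.0]
```

View pics/f.png

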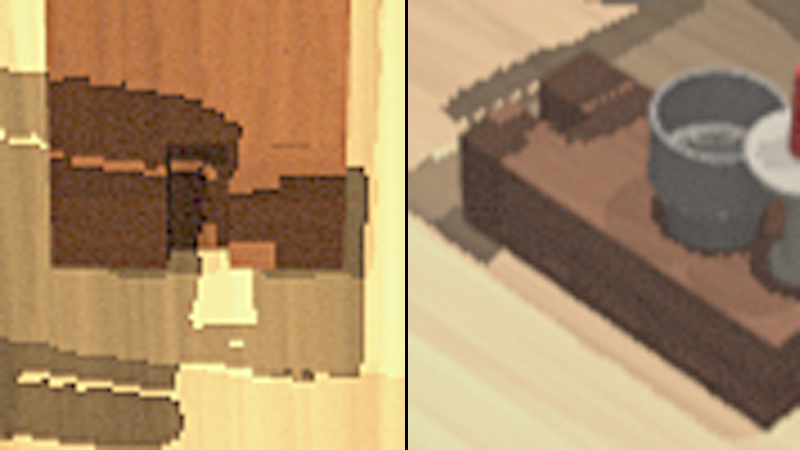

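Zoom: dock's -y end corners are at (266,50) and (266,346), with the slot's left edge at col 168 and its inner wall at row 147. That puts the notch at (0.5215,-0.0305) and the dock azimuth at 88.2°. Now to the pin.

Emit:
arm_command --pt "0.1245 -0.0048 0.033 0 0 0 -1" --pt "0.1245 -0.0048 0.033 0 0 0 -1" --pt "0.1245 -0.0048 0.033 0 0 0 -1" --pt "0.1245 -0.0048 0.033 0 0 0 -1" --pt "0.1245 -0.0048 0.033 0 0 0 -1" --pt "0 0 0 0 0 0 -1" --pt "0 0 0 0 0 0 -1" --pt "0 0 0 0 0 0 -1"

```text
time: 6.85
position: [0.5261, 0.1154, 0.2507]
tcp_rot: [2.262, 2.18, 0.0]
ft_force: [-0.5, 0.6, 0.3]
finger_gap: 0.0912
finger_force: 0.0
```

Run:
```python
from h import *
import pickle;s,t,w0=pickle.load(open("p2.pkl","rb"))
w=get_image("wrist")
def red(p,z):
    hsv=cv2.cvtColor(np.array(p["image"]),cv2.COLOR_RGB2HSV);c=proj(p,(.526,.1155,z));print("pred",c.round(1))
    m=cv2.inRange(hsv,(0,150,50),(8,255,255))|cv2.inRange(hsv,(172,150,50),(180,255,255))
    ys,xs=np.nonzero(m);k=np.hypot(ys-c[0],xs-c[1])<40;ys=ys[k];xs=xs[k]
    if len(ys):print(len(ys),ys.min(),ys.max(),xs.min(),xs.max(),atz(p,(ys.mean(),xs.mean()),z).round(4))
red(w0,.165);red(w,.165);red(t,.17);red(s,.153)
go((.526,.1155,.143),88.2)
```

```text
pred [  1.  265.4]
476 0 29 232 302 [0.5265 0.1075 0.165 ]
pred [218.8 273.2]
763 179 245 239 308 [0.5225 0.1187 0.165 ]
pred [224.6 231.2]
98 212 249 226 268 [0.521  0.1102 0.17  ]
pred [172.4 324.4]
209 162 199 320 333 [0.5267 0.1173 0.153 ]
pos [0.5261 0.1152 0.2508] az 87.84 tilt 0.03 tool shift units [ 0.0009 -0.0007  0.3592] norm mm 107.8
  rz units -0.072 after turning: shift [ 0.0009 -0.0005  0.3592]
```

Emit:
arm_command --pt "0.003 0 0.1 0 0 -0.07 -1" --pt "0 0 0.1 0 0 0 -1" --pt "0 0 0.1 0 0 0 -1" --pt "0 0 0.059 0 0 0 -1" --pt "0 0 0 0 0 0 1" --pt "0 0 0 0 0 0 1" --pt "0 0 0 0 0 0 1" --pt "0 0 0 0 0 0 1"

```text
time: 7.7
position: [0.5267, 0.117, 0.144]
tcp_rot: [2.254, 2.186, 0.003]
ft_force: [0.0, 0.1, 0.4]
finger_gap: 0.062
finger_force: 0.0
```

Emit:
arm_command --pt "0 0 0 0 0 0 1" --pt "0 0 0 0 0 0 1" --pt "0 0 0 0 0 0 1" --pt "0 0 0 0 0 0 1" --pt "0 0 0 0 0 0 1" --pt "0 0 0 0 0 0 1" --pt "0 0 0 0 0 0 1" --pt "0 0 0 0 0 0 1"

```text
time: 8.5
position: [0.5259, 0.117, 0.1427]
tcp_rot: [-2.255, -2.187, 0.0]
ft_force: [-0.8, -0.1, -0.8]
finger_gap: 0.0198
finger_force: 30.0
```

Emit:
arm_command --pt "0 0 -0.03 0 0 0 1" --pt "0 0 -0.06 0 0 0 1" --pt "0 0 -0.07 0 0 0 1" --pt "0 0 -0.07 0 0 0 1" --pt "0 0 -0.07 0 0 0 1" --pt "0 0 -0.07 0 0 0 1" --pt "0 0 0 0 0 0 1" --pt "0 0 0 0 0 0 1"

```text
time: 9.3
position: [0.5258, 0.117, 0.2537]
tcp_rot: [2.255, 2.187, 0.001]
ft_force: [-1.0, 0.5, -2.5]
finger_gap: 0.0195
finger_force: 30.0
```

Run:
```python
from h import *
s=get_image("scene");w=get_image("wrist");t=get_image("top")
st=read_state();print(st["finger_gap"],st["finger_force"],st["ft_force"])
for p in (s,w,t): print([(round(i["p"],2),np.round(i["at"]).tolist(),atz(p,i["at"],.131).round(4).tolist()) for i in mark_of("keeper",p)[:2]])
print(proj(s,(.526,.117,.131)).round(),proj(s,(.526,.117,.287)).round())
save(s,"g.png",(100,280,220,460),3)
go((.5218,-.0335,.254),88.2)
```

```text
0.019711656303259346 29.99401330947876 [-0.31313083 -0.17973948 -1.91852736]
[(0.72, [182.0, 326.0], [0.5247, 0.1195, 0.131])]
[(0.97, [208.0, 274.0], [0.5262, 0.1176, 0.131])]
[]
[181. 324.] [114. 332.]
pos [0.5256 0.117  0.2529] az 88.26 tilt 0.08 tool shift units [-0.5019  0.0026 -0.0034] norm mm 150.6
  rz units 0.012 after turning: shift [-0.5019  0.0032 -0.0036]
```

View pics/g.png

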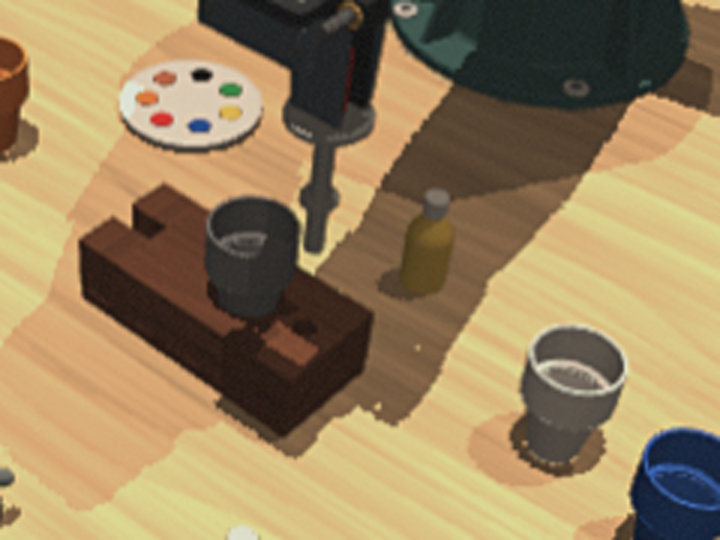

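Pin is out and upright; its tip at crop (250,312) is clear of the cup. Carry it over the notch.

Emit:
arm_command --pt "-0.05 0 0 0 0 0 1" --pt "-0.1 0 0 0 0 0 1" --pt "-0.1 0.001 0 0 0 0 1" --pt "-0.1 0.001 0 0 0 0 1" --pt "-0.1 0.001 0 0 0 0 1" --pt "-0.052 0 0 0 0 0 1" --pt "0 0 0 0 0 0 1" --pt "0 0 0 0 0 0 1"

```text
time: 10.4
position: [0.5222, -0.0335, 0.2536]
tcp_rot: [-2.256, -2.186, 0.0]
ft_force: [0.7, 1.0, -2.2]
finger_gap: 0.0199
finger_force: 30.0
```

Emit:
arm_command --pt "0 0 0.06 0 0 0 1" --pt "0 0 0.07 0 0 0 1" --pt "0 0 0.05 0 0 0 1" --pt "0 0 0.02 0 0 0 1" --pt "0 0 0 0 0 0 1" --pt "0 0 0 0 0 0 1" --pt "0 0 0 0 0 0 1" --pt "0 0 0 0 0 0 1"

```text
time: 11.2
position: [0.5226, -0.0335, 0.1944]
tcp_rot: [2.254, 2.187, 0.001]
ft_force: [-0.1, 0.2, -0.7]
finger_gap: 0.0197
finger_force: 30.0
```

Run:
```python
from h import *
s=get_image("scene");w=get_image("wrist")
for n,z in (("keeper",.07),("notch",.06)):
  for p in (s,w): print(n,[(round(i["p"],2),np.round(i["at"]).tolist(),atz(p,i["at"],z).round(4).tolist()) for i in mark_of(n,p)[:2]])
go((.5215,-.0335,.143),88.2)
f=lambda p,a,b,c,d,k: cv2.resize(np.array(p["image"])[a:b,c:d,::-1],None,fx=k,fy=k,interpolation=cv2.INTER_CUBIC)
A=f(w,130,250,220,320,4);B=f(s,110,230,225,325,4)
im=np.hstack([A,B]);im=(255*(im/255.)**.6).astype(np.uint8);cv2.imwrite("pics/h.png",im)
```

```text
keeper [(0.81, [170.0, 270.0], [0.5181, -0.0302, 0.07]), (0.6, [205.0, 304.0], [0.5524, 0.0925, 0.07])]
keeper [(0.58, [210.0, 277.0], [0.5262, -0.0345, 0.07])]
notch [(0.83, [173.0, 268.0], [0.5201, -0.0327, 0.06])]
notch [(0.63, [201.0, 272.0], [0.5209, -0.028, 0.06])]
pos [ 0.5223 -0.0335  0.1938] az 88.25 tilt 0.01 tool shift units [ 0.     -0.0027  0.1695] norm mm 50.8
  rz units 0.01 after turning: shift [ 0.     -0.0027  0.1695]
```

View pics/h.png

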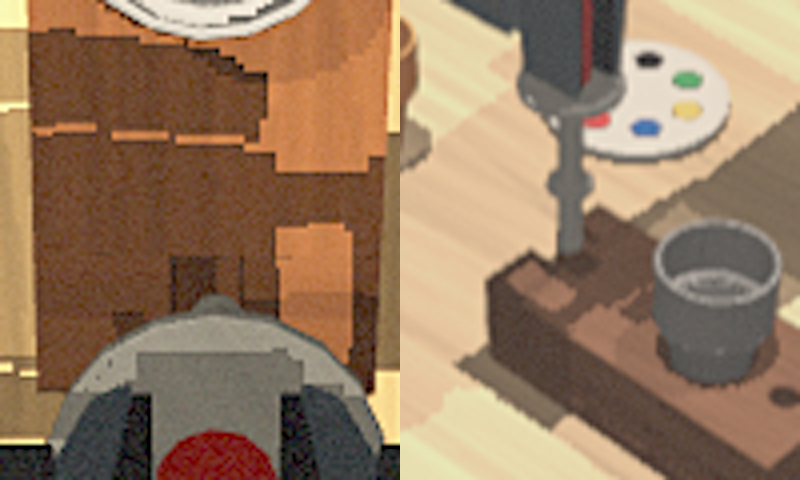

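Run:
```python
from h import *
w=get_image("wrist")
P=lambda r,c,z:print(r,c,atz(w,(r/4+130,c/4+220),z).round(4))
P(275,171,.06);P(275,242,.06);P(258,206,.06);P(300,214,.111)
print("pin TCP proj",[(np.array(proj(w,(.5223,-.0335,z)))-(130,220))*4 for z in (.06,.11,.2)])
P(385,37,.06);P(385,378,.06);P(200,30,.06);P(200,388,.06)
```

```text
275 171 [ 0.5116 -0.0249  0.06  ]
275 242 [ 0.53   -0.0255  0.06  ]
258 206 [ 0.5208 -0.0207  0.06  ]
300 214 [ 0.5229 -0.0202  0.111 ]
pin TCP proj [array([305.8823229 , 213.23106594]), array([357.84912916, 213.18281702]), array([526.37205022, 213.02603365])]
385 37 [ 0.4747 -0.0537  0.06  ]
385 378 [ 0.5655 -0.0565  0.06  ]
200 30 [ 0.4763 -0.0043  0.06  ]
200 388 [ 0.5678 -0.0071  0.06  ]
```

Left crop: slot edges at cols 171 and 242, inner wall at row 258, so the notch is at (0.5208,-0.0302). I'll shift the pin -1.4 mm in x and lower.

Emit:
arm_command --pt "0 -0.0047 0 0 0 0 1" --pt "0 0 0.02 0 0 0 1" --pt "0 0 0.03 0 0 0 1" --pt "0 0 0.03 0 0 0 1" --pt "0 0 0.03 0 0 0 1" --pt "0 0 0.03 0 0 0 1" --pt "0 0 0.018 0 0 0 1" --pt "0 0 0.005 0 0 0 1"

```text
time: 12.35
position: [0.5205, -0.0334, 0.144]
tcp_rot: [-2.254, -2.187, 0.001]
ft_force: [-0.4, 0.1, -1.8]
finger_gap: 0.0196
finger_force: 30.0
```

Emit:
arm_command --pt "0 0 0.002 0 0 0 1" --pt "0 0 0.002 0 0 0 1" --pt "0 0 0.001 0 0 0 1" --pt "0 0 0 0 0 0 1" --pt "0 0 0 0 0 0 1" --pt "0 0 0 0 0 0 1" --pt "0 0 0 0 0 0 1" --pt "0 0 0 0 0 0 1"

```text
time: 13.15
position: [0.5209, -0.0334, 0.1434]
tcp_rot: [2.255, 2.187, 0.0]
ft_force: [0.5, 0.4, -2.0]
finger_gap: 0.0197
finger_force: 30.0
```

Emit:
arm_command --pt "0 0 0.002 0 0 0 1" --pt "0 0 0 0 0 0 1" --pt "0 0 0.002 0 0 0 1" --pt "0 0 0 0 0 0 1" --pt "0 0 0.002 0 0 0 1" --pt "0 0 0 0 0 0 1" --pt "0 0 0 0 0 0 1" --pt "0 0 0 0 0 0 1"

```text
time: 13.95
position: [0.5213, -0.0335, 0.1425]
tcp_rot: [2.255, 2.187, 0.001]
ft_force: [-4.2, 0.9, 14.3]
finger_gap: 0.0194
finger_force: 30.0
```

Emit:
arm_command --pt "0 0 -0.003 0 0 0 1" --pt "0 0 0 0 0 0 0.3" --pt "0 0 0 0 0 0 0.3" --pt "0 0 0 0 0 0 -0.3" --pt "0 0 0 0 0 0 -0.3" --pt "0 0 0 0 0 0 -1" --pt "0 0 0 0 0 0 -1" --pt "0 0 0 0 0 0 -1"

```text
time: 14.75
position: [0.5208, -0.0335, 0.1424]
tcp_rot: [-2.255, -2.187, 0.0]
ft_force: [0.4, -0.1, -0.6]
finger_gap: 0.069
finger_force: 0.0
```

Run:
```python
from h import *
s=get_image("scene");t=get_image("top")
for p,z in ((s,.02),): print([(round(i["p"],2),np.round(i["at"]).tolist(),atz(p,i["at"],z).round(4).tolist()) for i in mark_of("keeper",p)[:2]])
st=read_state();print(st["finger_gap"],st["ft_force"])
print(proj(s,(.521,-.0335,.02)).round(),proj(s,(.521,-.0335,.176)).round())
# orange rim: outer outline hull in top & scene, fit cup silhouette
A,B=[mark_of("orange_cup",p) for p in (s,t)]
print(A[0],B[0]);print(atz(s,A[0]["at"],0),atz(t,B[0]["at"],0))
f=lambda p,a,b,c,d,k: cv2.resize(np.array(p["image"])[a:b,c:d,::-1],None,fx=k,fy=k,interpolation=cv2.INTER_CUBIC)
im=np.hstack([f(s,100,210,200,310,3.5),f(t,200,310,320,430,3.5)]);im=(255*(im/255.)**.6).astype(np.uint8);cv2.imwrite("pics/i.png",im)
```

```text
[(0.98, [187.0, 268.0], [0.5214, -0.0315, 0.02]), (0.46, [210.0, 318.0], [0.5043, 0.0965, 0.02])]
0.08119423749452688 [ 0.31564342 -0.54889829  0.52556355]
[187. 268.] [130. 268.]
{'at': [145.1, 218.2], 'p': 0.69} {'at': [249.1, 392.7], 'p': 0.7}
[ 0.47250925 -0.24428445  0.        ] [ 0.47803355 -0.23979119  0.        ]
```

View pics/i.png

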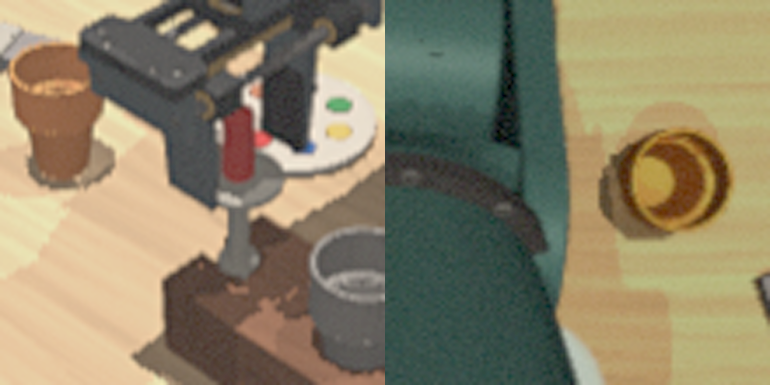

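Left crop: pin stands upright in the notch, its collar on the dock at (262,238), fingers open. Right crop: the orange rim is centred at (181,683).

Emit:
arm_command --pt "0 0 -0.08 0 0 0 -1" --pt "0 0 -0.15 0 0 0 -1" --pt "0 0 -0.15 0 0 0 -1" --pt "0 0 0 0 0 0 -1" --pt "0 0 0 0 0 0 -1" --pt "0 0 0 0 0 0 -1" --pt "0 0 0 0 0 0 -1" --pt "0 0 0 0 0 0 -1"

```text
time: 15.8
position: [0.5204, -0.0334, 0.2554]
tcp_rot: [-2.254, -2.186, 0.002]
ft_force: [-0.3, 0.1, -0.1]
finger_gap: 0.0913
finger_force: 0.0
```

```bash
cat > cup.py <<'E'
from h import *
from scipy.optimize import least_squares
def mask(p,kind,c,r):
    hsv=cv2.cvtColor(np.array(p["image"]),cv2.COLOR_RGB2HSV)
    if kind=="orange": m=cv2.inRange(hsv,(4,165,50),(15,255,255))
    yy,xx=np.mgrid[:420,:560];m[np.hypot(yy-c[0],xx-c[1])>r]=0
    m=cv2.morphologyEx(m,cv2.MORPH_OPEN,np.ones((2,2)));m=cv2.morphologyEx(m,cv2.MORPH_CLOSE,np.ones((5,5)))
    n,l,st,ce=cv2.connectedComponentsWithStats(m);k=1+np.argmax(st[1:,4]);return np.uint8(l==k),st[k]
def sil(p,xy,z0=0,s=1):
    pts=[]
    for r,z in ((.018,0),(.0265,.05),(.032,.05),(.032,.086)):
        for a in np.linspace(0,2*np.pi,40): pts.append(proj(p,(xy[0]+r*np.cos(a),xy[1]+r*np.sin(a),z0+z))[::-1])
    im=np.zeros((420*4,560*4),np.uint8);h=cv2.convexHull(np.float32(pts)*4+1.5)
    return h
E
python3 - <<'E'
from cup import *
t=get_image("top");s=get_image("scene");w=get_image("wrist");w1=np.load("w1.npy",allow_pickle=True).item()
print(atz(t,(251.7,405.1),.086).round(4),atz(w1,(189,276),.086).round(4))
for n,p in (("t",t),("s",s),("w1",w1)):
    c=proj(p,(.472,-.243,.05));m,st=mask(p,"orange",c,45);h=sil(p,(.472,-.243))/4
    print(n,"meas",st.tolist(),"sil at .472,-.243:",h.reshape(-1,2).min(0).round(1),h.reshape(-1,2).max(0).round(1))
for p in (s,t): print([(round(i["p"],2),np.round(i["at"]).tolist(),atz(p,i["at"],.02).round(4).tolist()) for i in mark_of("keeper",p)[:2]])
go((.472,-.243,.255),88.2)
E
```

```text
[ 0.4711 -0.245   0.086 ] [ 0.4772 -0.2422  0.086 ]
t meas [394, 239, 20, 28, 317] sil at .472,-.243: [385.9 236.6] [419.2 266.7]
s meas [204, 114, 26, 38, 744] sil at .472,-.243: [203.5 109.8] [230.8 150. ]
w1 meas [250, 163, 55, 56, 2121] sil at .472,-.243: [246.9 163.2] [301.2 219.2]
[(0.66, [189.0, 268.0], [0.5257, -0.0283, 0.02])]
[]
pos [ 0.5208 -0.0334  0.2562] az 88.26 tilt 0.02 tool shift units [-0.7032 -0.1413  0.004 ] norm mm 215.2
  rz units 0.011 after turning: shift [-0.7033 -0.1406  0.004 ]
```

Emit:
arm_command --pt "-0.13 -0.0184 0 0 0 0 -1" --pt "-0.13 -0.0184 0 0 0 0 -1" --pt "-0.13 -0.0184 0 0 0 0 -1" --pt "-0.13 -0.0184 0 0 0 0 -1" --pt "-0.13 -0.0184 0 0 0 0 -1" --pt "-0.13 -0.0184 0 0 0 0 -1" --pt "-0.13 -0.0184 0 0 0 0 -1" --pt "0 0 0 0 0 0 -1"

```text
time: 16.85
position: [0.4733, -0.3086, 0.2565]
tcp_rot: [2.258, 2.184, -0.001]
ft_force: [-0.8, -0.6, 1.1]
finger_gap: 0.091
finger_force: 0.0
```

Run:
```python
from cup import *
w=get_image("wrist");X=(.4735,-.245)
c=proj(w,(*X,.05));m,st=mask(w,"orange",c,60);h=sil(w,X)/4
print("meas",st.tolist(),"sil",h.reshape(-1,2).min(0).round(1),h.reshape(-1,2).max(0).round(1))
for d in ((.005,0),(0,.005)):
    h2=sil(w,(X[0]+d[0],X[1]+d[1]))/4;print(d,(h2.reshape(-1,2).min(0)-h.reshape(-1,2).min(0)).round(1))
for i in mark_of("orange_cup",w)[:2]:print(i["p"],atz(w,i["at"],0).round(4))
go((*X,.255))
```

```text
meas [246, 116, 55, 57, 1824] sil [243.1 113.4] [300.6 172.5]
(0.005, 0) [ 4.5 -0.2]
(0, 0.005) [-0.3 -4.9]
0.67 [ 0.4732 -0.2388  0.    ]
pos [ 0.4736 -0.3055  0.2562] az 88.17 tilt 0.03 tool shift units [ 0.2016 -0.0069  0.0041] norm mm 60.5
```

Emit:
arm_command --pt "0.1 -0.001 0 0 0 0 -1" --pt "0.0966 -0.001 0 0 0 0 -1" --pt "0 0 0.14 0 0 0 -1" --pt "0 0 0.14 0 0 0 -1" --pt "0 0 0.14 0 0 0 -1" --pt "0 0 0.12 0 0 0 -1" --pt "0 0 0.08 0 0 0 -1" --pt "0 0 0.034 0 0 0 -1"

```text
time: 17.75
position: [0.4742, -0.2444, 0.0581]
tcp_rot: [-2.251, -2.187, 0.001]
ft_force: [-0.1, -0.8, 0.9]
finger_gap: 0.0916
finger_force: 0.0
```

Emit:
arm_command --pt "0 0 0 0 0 0 1" --pt "0 0 0 0 0 0 1" --pt "0 0 0 0 0 0 1" --pt "0 0 0 0 0 0 1" --pt "0 0 0 0 0 0 1" --pt "0 0 0 0 0 0 1" --pt "0 0 0 0 0 0 1" --pt "0 0 0 0 0 0 1"

```text
time: 18.55
position: [0.4759, -0.2466, 0.0614]
tcp_rot: [2.254, 2.186, 0.001]
ft_force: [-0.6, 1.2, 9.6]
finger_gap: 0.0628
finger_force: 30.0
```

Emit:
arm_command --pt "0 0 -0.03 0 0 0 1" --pt "0 0 -0.07 0 0 0 1" --pt "0 0 -0.1 0 0 0 1" --pt "0 0 -0.12 0 0 0 1" --pt "0 0 -0.12 0 0 0 1" --pt "0 0 -0.12 0 0 0 1" --pt "0 0 -0.1 0 0 0 1" --pt "0 0 -0.02 0 0 0 1"

```text
time: 19.35
position: [0.4763, -0.2469, 0.2685]
tcp_rot: [2.251, 2.184, 0.002]
ft_force: [0.4, 0.1, -1.1]
finger_gap: 0.0635
finger_force: 30.0
```

```bash
cat >> cup.py <<'E'
def grey():
    # bore/pin 146 mm from notch; grey at +96 mm from notch along az 88.2
    a=np.radians(88.2);return np.array([.5208,-.0302])+.096*np.array([np.cos(a),np.sin(a)])
E
python3 - <<'E'
from cup import *
w=get_image("wrist");s=get_image("scene");t=get_image("top");st=read_state();print(st["finger_gap"],st["finger_force"],st["ft_force"])
for p in (s,w):
  for i in mark_of("orange_cup",p)[:1]:print("orange",i["p"],np.round(i["at"]),atz(p,i["at"],.197).round(4))
for p in (s,t):
  for n in ("grey_cup","keeper"):
    for i in mark_of(n,p)[:1]:print(n,i["p"],np.round(i["at"]),atz(p,i["at"],.035 if n[0]=="g" else .02).round(4))
# grey mouth brightness ellipse in top
print("grey guess",grey());go((*grey(),.2570),88.2)
E
```

```text
0.06269359963215987 29.971105969307246 [ 0.46219442 -0.18418345 -1.20719693]
orange 0.42 [206. 300.] [0.6634 0.1636 0.197 ]
orange 0.65 [221. 273.] [ 0.4764 -0.2452  0.197 ]
keeper 0.96 [188. 268.] [ 0.5225 -0.0302  0.02  ]
grey_cup 0.62 [229. 259.] [0.5249 0.0663 0.035 ]
grey guess [0.52381543 0.06575263]
pos [ 0.4748 -0.246   0.2632] az 88.26 tilt 0.1 tool shift units [1.0435 0.1319 0.0214] norm mm 315.6
  rz units 0.012 after turning: shift [1.0437 0.1308 0.0208]
```

Emit:
arm_command --pt "0.08 0.0166 0 0 0 0 1" --pt "0.14 0.0166 0 0 0 0 1" --pt "0.14 0.0166 0 0 0 0 1" --pt "0.14 0.0166 0 0 0 0 1" --pt "0.14 0.0166 0 0 0 0 1" --pt "0.14 0.0166 0 0 0 0 1" --pt "0.14 0.0166 0 0 0 0 1" --pt "0.125 0.0166 0 0 0 0 1"

```text
time: 20.6
position: [0.5243, 0.0679, 0.2638]
tcp_rot: [-2.254, -2.188, 0.001]
ft_force: [0.3, -0.6, -1.0]
finger_gap: 0.0631
finger_force: 30.0
```

Emit:
arm_command --pt "0 0 0 0 0 0 1" --pt "0 0 0.07 0 0 0 1" --pt "0 0 0.08 0 0 0 1" --pt "0 0 0.05 0 0 0 1" --pt "0 0 0 0 0 0 1" --pt "0 0 0 0 0 0 1" --pt "0 0 0 0 0 0 1" --pt "0 0 0 0 0 0 1"

```text
time: 21.4
position: [0.525, 0.0659, 0.2052]
tcp_rot: [2.254, 2.187, 0.002]
ft_force: [-0.5, -0.8, -0.8]
finger_gap: 0.0628
finger_force: 30.0
```

Run:
```python
from cup import *
w=get_image("wrist");s=get_image("scene");st=read_state();print(st["finger_gap"],st["finger_force"],st["ft_force"])
for n,z in (("orange_cup",.137),("grey_cup",.035)):
  for p in (s,w):
    for i in mark_of(n,p)[:1]:print(n,i["p"],np.round(i["at"]),atz(p,i["at"],z).round(4))
go((.5243,.0662,.132),88.2)
im=np.array(s["image"])[100:220,250:360,::-1];A=cv2.resize(im,None,fx=4,fy=4)
im=np.array(w["image"])[100:220,220:320,::-1];B=cv2.resize(im,None,fx=4,fy=4)
im=(255*(np.hstack([A,B])[:480,:800]/255.)**.6).astype(np.uint8)
cv2.imwrite("pics/j.png",im)
```

```text
0.06320812809906776 29.97138301096129 [ 0.52875848 -0.48927484 -0.72500673]
orange_cup 0.73 [162. 310.] [0.5042 0.0639 0.137 ]
orange_cup 0.73 [221. 272.] [0.5243 0.0688 0.137 ]
grey_cup 0.98 [206. 302.] [0.5284 0.0697 0.035 ]
grey_cup 0.59 [198. 271.] [0.5222 0.068  0.035 ]
pos [0.5245 0.066  0.2044] az 88.26 tilt 0.01 tool shift units [ 0.0007 -0.0009  0.2414] norm mm 72.4
  rz units 0.011 after turning: shift [ 0.0007 -0.0008  0.2414]
```

Emit:
arm_command --pt "0 0 0.05 0 0 0 1" --pt "0 0 0.06 0 0 0 1" --pt "0 0 0.05 0 0 0 1" --pt "0 0 0.03 0 0 0 1" --pt "0 0 0.02 0 0 0 1" --pt "0 0 0.01 0 0 0 1" --pt "0 0 0.005 0 0 0 1" --pt "0 0 0 0 0 0 1"

```text
time: 22.5
position: [0.5247, 0.066, 0.1369]
tcp_rot: [2.255, 2.187, 0.0]
ft_force: [0.2, -0.5, -1.1]
finger_gap: 0.0632
finger_force: 30.0
```

Emit:
arm_command --pt "0 0 0.005 0 0 0 1" --pt "0 0 0.003 0 0 0 1" --pt "0 0 0.003 0 0 0 1" --pt "0 0 0.002 0 0 0 1" --pt "0 0 0.001 0 0 0 1" --pt "0 0 0 0 0 0 1" --pt "0 0 0 0 0 0 1" --pt "0 0 0 0 0 0 1"

```text
time: 23.3
position: [0.5245, 0.066, 0.1326]
tcp_rot: [2.255, 2.187, 0.0]
ft_force: [0.3, -0.5, 0.1]
finger_gap: 0.0633
finger_force: 30.0
```

Emit:
arm_command --pt "0 0 0.002 0 0 0 1" --pt "0 0 0 0 0 0 1" --pt "0 0 0.002 0 0 0 1" --pt "0 0 0 0 0 0 1" --pt "0 0 0.002 0 0 0 1" --pt "0 0 0 0 0 0 1" --pt "0 0 0 0 0 0 1" --pt "0 0 0 0 0 0 1"

```text
time: 24.1
position: [0.5255, 0.0661, 0.1322]
tcp_rot: [2.254, 2.187, 0.002]
ft_force: [-3.8, 0.0, 21.8]
finger_gap: 0.0632
finger_force: 30.1
```

Contact came at the expected seat height, so I back off a little and release gradually.

Emit:
arm_command --pt "0 0 -0.003 0 0 0 1" --pt "0 0 0 0 0 0 0" --pt "0 0 0 0 0 0 -0.5" --pt "0 0 0 0 0 0 -1" --pt "0 0 0 0 0 0 -1" --pt "0 0 0 0 0 0 -1" --pt "0 0 0 0 0 0 -1" --pt "0 0 0 0 0 0 -1"

```text
time: 24.9
position: [0.5244, 0.066, 0.1316]
tcp_rot: [-2.255, -2.187, 0.0]
ft_force: [-1.3, 0.1, 0.2]
finger_gap: 0.0913
finger_force: 0.0
```

Emit:
arm_command --pt "0 0 0 0 0 0 -1" --pt "0 0 -0.03 0 0 0 -1" --pt "0 0 -0.1 0 0 0 -1" --pt "0 0 -0.14 0 0 0 -1" --pt "0 0 -0.14 0 0 0 -1" --pt "0 0 -0.1 0 0 0 -1" --pt "0 0 0 0 0 0 -1" --pt "0 0 0 0 0 0 -1"

```text
time: 25.7
position: [0.5245, 0.066, 0.2854]
tcp_rot: [2.254, 2.187, 0.002]
ft_force: [0.3, -0.3, -0.2]
finger_gap: 0.091
finger_force: 0.0
```

Run:
```python
from cup import *
w=get_image("wrist");s=get_image("scene");t=get_image("top");st=read_state();print(st["finger_gap"],st["ft_force"])
for n,z in (("orange_cup",.071),("grey_cup",.035),("keeper",.02)):
  for p in (s,w):
    for i in mark_of(n,p)[:1]:print(n,i["p"],np.round(i["at"]),atz(p,i["at"],z).round(4))
c=proj(s,(.5243,.066,.13));m,b=mask(s,"orange",c,35);print("orange mask scene",b.tolist())
h=sil(s,(.5243,.066),.071)/4;print("sil",h.reshape(-1,2).min(0).round(1),h.reshape(-1,2).max(0).round(1))
c=proj(w,(.5243,.066,.13));m,b=mask(w,"orange",c,70);print("orange mask wrist",b.tolist())
h=sil(w,(.5243,.066),.071)/4;print("sil",h.reshape(-1,2).min(0).round(1),h.reshape(-1,2).max(0).round(1))
im=np.array(s["image"])[100:240,250:450,::-1];cv2.imwrite("pics/k.png",cv2.resize((255*(im/255.)**.7).astype(np.uint8),None,fx=4,fy=4))
def white(p):
    for i in mark_of("white_cup",p)[:3]:print("white",round(i["p"],2),np.round(i["at"]),atz(p,i["at"],0).round(4))
white(t);white(s);white(w)
go((.4507,.2816,.26),88.2)
```

```text
0.0910535627304958 [ 0.84601356  0.23518325 -0.05764147]
orange_cup 0.73 [191. 302.] [0.5248 0.0648 0.071 ]
orange_cup 0.83 [188. 270.] [0.5212 0.0723 0.071 ]
grey_cup 0.72 [205. 302.] [0.5263 0.0702 0.035 ]
grey_cup 0.42 [ 30. 214.] [0.4571 0.2686 0.035 ]
keeper 0.6 [188. 267.] [ 0.5241 -0.033   0.02  ]
keeper 0.98 [251. 274.] [ 0.522  -0.0365  0.02  ]
orange mask scene [291, 154, 32, 32, 872]
sil [288.2 149.4] [321.6 197.7]
orange mask wrist [240, 134, 70, 133, 7364]
sil [242.1 172.9] [304.4 237.6]
white 0.89 [249. 124.] [0.4823 0.3813 0.    ]
white 0.75 [263. 168.] [0.4504 0.2777 0.    ]
white 0.95 [282. 438.] [0.4855 0.3775 0.    ]
white 0.81 [247. 403.] [ 0.4541  0.2798 -0.    ]
white 0.91 [ 31. 214.] [0.4503 0.2791 0.    ]
pos [0.5245 0.066  0.2845] az 88.26 tilt 0.01 tool shift units [ 0.7109 -0.2676  0.0817] norm mm 229.2
  rz units 0.011 after turning: shift [ 0.7107 -0.2683  0.0817]
```

View pics/k.png

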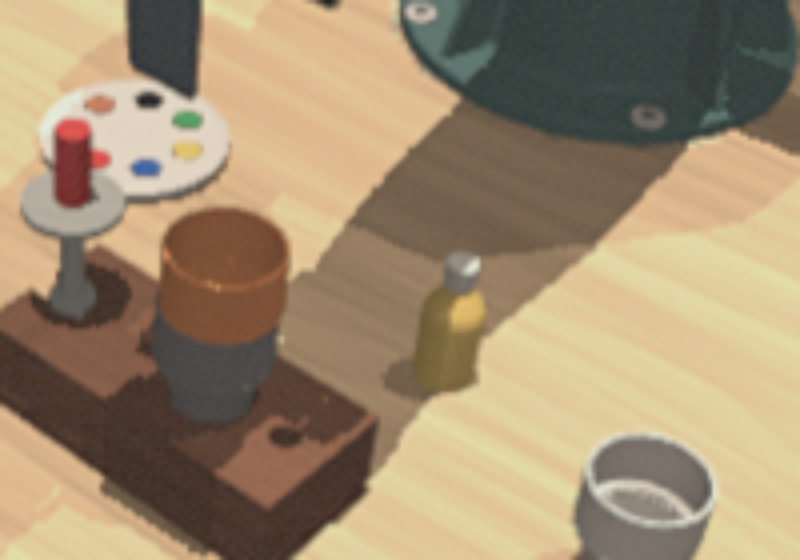

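Orange sits home in the grey cup at (280,225), upright, and the pin is parked at (200,72). The white cup's rim is at (480,650). Now to the white cup, leaving the blue one at about (0.484,0.380) alone.

Emit:
arm_command --pt "0.099 -0.0517 0.016 0 0 0 -1" --pt "0.099 -0.0517 0.016 0 0 0 -1" --pt "0.099 -0.0517 0.016 0 0 0 -1" --pt "0.099 -0.0517 0.016 0 0 0 -1" --pt "0.099 -0.0517 0.016 0 0 0 -1" --pt "0 0 0 0 0 0 -1" --pt "0 0 0 0 0 0 -1" --pt "0 0 0 0 0 0 -1"

```text
time: 27.1
position: [0.4519, 0.2163, 0.2608]
tcp_rot: [2.255, 2.187, 0.0]
ft_force: [-0.5, 0.6, -0.3]
finger_gap: 0.091
finger_force: 0.0
```

Run:
```python
from cup import *
w=get_image("wrist");X=(.451,.2795)
hsv=cv2.cvtColor(np.array(w["image"]),cv2.COLOR_RGB2HSV)
c=proj(w,(*X,.06));m=np.uint8(hsv[...,1]<70)
yy,xx=np.mgrid[:420,:560];m[np.hypot(yy-c[0],xx-c[1])>45]=0
m=cv2.morphologyEx(m,cv2.MORPH_OPEN,np.ones((3,3)));n,l,st,ce=cv2.connectedComponentsWithStats(m);k=1+np.argmax(st[1:,4])
print("pred c",c.round(1),"meas",st[k].tolist())
h=sil(w,X)/4;print("sil",h.reshape(-1,2).min(0).round(1),h.reshape(-1,2).max(0).round(1))
for i in mark_of("white_cup",w)[:3]:print("white",round(i["p"],2),np.round(i["at"]),atz(w,i["at"],0).round(4))
for i in spot_in("white_cup",w)[:3]:print("spot",round(i["p"],2),np.round(i["at"]),np.array(w["image"])[int(i["at"][0]),int(i["at"][1])])
go((*X,.06))
```

```text
pred c [143.3 270.9] meas [262, 130, 23, 24, 444]
sil [242.8 114.2] [299.5 172.5]
white 0.75 [142. 275.] [0.4559 0.28   0.    ]
white 0.68 [ 64. 296.] [0.4873 0.3799 0.    ]
white 0.49 [295. 320.] [0.5224 0.0363 0.    ]
spot 0.94 [ 46. 300.] [ 0 24 53]
spot 0.62 [144. 274.] [233 239 244]
pos [0.4519 0.2161 0.2608] az 88.19 tilt 0.01 tool shift units [ 0.211  -0.0099  0.6692] norm mm 210.5
```

Run:
```python
from cup import *
w=get_image("wrist");im=np.array(w["image"]);hsv=cv2.cvtColor(im,cv2.COLOR_RGB2HSV)
for r in (118,130,143,150,160): print(r,[f"{c}:{hsv[r,c,1]},{hsv[r,c,2]}" for c in list(range(236,254,2))+list(range(292,310,2))])
g=cv2.medianBlur(cv2.cvtColor(im[90:200,215:335],cv2.COLOR_RGB2GRAY),3)
for p2 in (14,):
    C=cv2.HoughCircles(g,cv2.HOUGH_GRADIENT,1,3,param1=80,param2=p2,minRadius=22,maxRadius=32)
    if C is not None:
        for x,y,r in C[0][:6]: print("circ",y+90,x+215,r,atz(w,(y+90,x+215),.086).round(4))
```

```text
118 ['236:123,235', '238:121,233', '240:133,234', '242:113,234', '244:119,236', '246:129,234', '248:131,232', '250:135,232', '252:129,235', '292:124,235', '294:141,233', '296:143,234', '298:144,232', '300:137,235', '302:142,234', '304:146,233', '306:132,235', '308:151,234']
130 ['236:136,234', '238:128,233', '240:129,234', '242:119,233', '244:118,238', '246:152,176', '248:0,255', '250:114,38', '252:9,255', '292:83,142', '294:114,38', '296:5,255', '298:115,235', '300:143,234', '302:139,235', '304:144,233', '306:136,235', '308:149,234']
143 ['236:162,134', '238:167,145', '240:179,145', '242:178,156', '244:92,142', '246:79,74', '248:79,61', '250:58,88', '252:66,73', '292:36,208', '294:67,145', '296:88,61', '298:20,240', '300:92,202', '302:171,228', '304:163,225', '306:162,233', '308:163,224']
150 ['236:172,135', '238:166,135', '240:167,160', '242:161,160', '244:185,153', '246:59,151', '248:77,50', '250:54,66', '252:70,88', '292:78,130', '294:90,102', '296:130,51', '298:10,255', '300:169,232', '302:164,228', '304:164,225', '306:156,234', '308:163,228']
160 ['236:161,139', '238:174,133', '240:166,157', '242:172,156', '244:169,157', '246:168,143', '248:184,130', '250:140,133', '252:61,159', '292:0,255', '294:99,124', '296:167,84', '298:167,78', '300:159,80', '302:156,77', '304:150,75', '306:158,79', '308:148,74']
circ 142.5 271.5 25.7 [0.452  0.2806 0.086 ]
circ 143.5 274.5 25.8 [0.4553 0.2794 0.086 ]
circ 140.5 274.5 25.7 [0.4554 0.2827 0.086 ]
circ 144.5 279.5 31.4 [0.4609 0.2781 0.086 ]
circ 147.5 279.5 31.4 [0.4609 0.2748 0.086 ]
circ 146.5 271.5 24.6 [0.4518 0.2762 0.086 ]
```

Emit:
arm_command --pt "0.11 -0.0033 0 0 0 0 -1" --pt "0.1027 -0.0033 0 0 0 0 -1" --pt "0 0 0.14 0 0 0 -1" --pt "0 0 0.14 0 0 0 -1" --pt "0 0 0.14 0 0 0 -1" --pt "0 0 0.13 0 0 0 -1" --pt "0 0 0.08 0 0 0 -1" --pt "0 0 0.039 0 0 0 -1"

```text
time: 28.1
position: [0.4507, 0.2797, 0.0578]
tcp_rot: [-2.255, -2.186, 0.004]
ft_force: [-0.2, 0.4, 0.2]
finger_gap: 0.0909
finger_force: 0.0
```

Emit:
arm_command --pt "0 0 0 0 0 0 1" --pt "0 0 0 0 0 0 1" --pt "0 0 0 0 0 0 1" --pt "0 0 0 0 0 0 1" --pt "0 0 0 0 0 0 1" --pt "0 0 0 0 0 0 1" --pt "0 0 0 0 0 0 1" --pt "0 0 0 0 0 0 1"

```text
time: 28.9
position: [0.4522, 0.2811, 0.0612]
tcp_rot: [2.255, 2.187, 0.003]
ft_force: [-0.7, -1.4, 8.7]
finger_gap: 0.0644
finger_force: 30.2
```

Emit:
arm_command --pt "0 0 -0.03 0 0 0 1" --pt "0 0 -0.07 0 0 0 1" --pt "0 0 -0.1 0 0 0 1" --pt "0 0 -0.12 0 0 0 1" --pt "0 0 -0.12 0 0 0 1" --pt "0 0 -0.12 0 0 0 1" --pt "0 0 -0.1 0 0 0 1" --pt "0 0 -0.02 0 0 0 1"

```text
time: 29.7
position: [0.4526, 0.2813, 0.2683]
tcp_rot: [2.254, 2.186, 0.009]
ft_force: [-0.7, 0.4, -1.7]
finger_gap: 0.0641
finger_force: 30.4
```

Run:
```python
from cup import *
w=get_image("wrist");s=get_image("scene");st=read_state();print(st["finger_gap"],st["finger_force"],st["ft_force"])
for i in mark_of("white_cup",w)[:3]:print("white",round(i["p"],2),np.round(i["at"]),atz(w,i["at"],.2035).round(4))
for n,z in (("orange_cup",.071),("grey_cup",.035),("keeper",.02)):
  for i in mark_of(n,s)[:1]:print(n,i["p"],np.round(i["at"]),atz(s,i["at"],z).round(4))
go((.5245,.066,.26),88.2)
```

```text
0.06442975411333948 30.4174134763889 [-0.12488775 -0.0372947  -1.37555755]
white 0.92 [114. 292.] [0.4692 0.3678 0.2035]
orange_cup 0.94 [188. 304.] [0.5139 0.0614 0.071 ]
grey_cup 0.75 [207. 302.] [0.532  0.0723 0.035 ]
keeper 0.77 [190. 268.] [ 0.5269 -0.0263  0.02  ]
pos [0.4507 0.2802 0.2624] az 88.25 tilt 0.14 tool shift units [-0.7062  0.2675  0.0084] norm mm 226.6
  rz units 0.011 after turning: shift [-0.7059  0.2682  0.0081]
```

Emit:
arm_command --pt "-0.08 0.03 0 0 0 0 1" --pt "-0.12 0.0455 0 0 0 0 1" --pt "-0.12 0.0455 0 0 0 0 1" --pt "-0.12 0.0455 0 0 0 0 1" --pt "-0.12 0.0455 0 0 0 0 1" --pt "-0.1 0.038 0 0 0 0 1" --pt "-0.046 0.018 0 0 0 0 1" --pt "0 0 0 0 0 0 1"

```text
time: 30.8
position: [0.5254, 0.0653, 0.263]
tcp_rot: [-2.257, -2.184, 0.002]
ft_force: [-1.2, 0.7, -2.1]
finger_gap: 0.0645
finger_force: 30.4
```

Run:
```python
from cup import *
w=get_image("wrist");s=get_image("scene");t=get_image("top")
for p in (w,s,t):
  for n,z in (("white_cup",.202),("orange_cup",.071)):
    for i in mark_of(n,p)[:3]:print(n,round(i["p"],2),np.round(i["at"]),atz(p,i["at"],z).round(4))
go((.5245,.066,.169),88.2)
```

```text
white_cup 0.82 [230. 275.] [0.5268 0.0627 0.202 ]
white_cup 0.47 [209. 435.] [0.653  0.0764 0.202 ]
orange_cup 0.61 [191. 270.] [0.5206 0.0709 0.071 ]
white_cup 0.91 [141. 306.] [0.5253 0.0649 0.202 ]
white_cup 0.81 [284. 441.] [0.6547 0.4145 0.202 ]
white_cup 0.68 [175. 270.] [0.6437 0.0792 0.202 ]
orange_cup 0.62 [189. 306.] [0.5143 0.0668 0.071 ]
white_cup 0.92 [250. 125.] [0.4781 0.3138 0.202 ]
pos [0.5252 0.067  0.2639] az 88.3 tilt 0.0 tool shift units [-0.0034 -0.0023  0.3165] norm mm 94.9
  rz units 0.02 after turning: shift [-0.0034 -0.0022  0.3165]
```

Emit:
arm_command --pt "0 -0.003 0.05 0 0 0 1" --pt "0 0 0.07 0 0 0 1" --pt "0 0 0.07 0 0 0 1" --pt "0 0 0.05 0 0 0 1" --pt "0 0 0.03 0 0 0 1" --pt "0 0 0.02 0 0 0 1" --pt "0 0 0.01 0 0 0 1" --pt "0 0 0 0 0 0 1"

```text
time: 32.05
position: [0.5246, 0.0665, 0.174]
tcp_rot: [2.255, 2.187, 0.0]
ft_force: [0.0, -0.2, -0.7]
finger_gap: 0.0645
finger_force: 30.4
```

Emit:
arm_command --pt "0 0 0.005 0 0 0 1" --pt "0 0 0.003 0 0 0 1" --pt "0 0 0.003 0 0 0 1" --pt "0 0 0.003 0 0 0 1" --pt "0 0 0.001 0 0 0 1" --pt "0 0 0 0 0 0 1" --pt "0 0 0 0 0 0 1" --pt "0 0 0 0 0 0 1"

```text
time: 32.85
position: [0.5245, 0.0665, 0.1694]
tcp_rot: [-2.255, -2.187, -0.0]
ft_force: [-0.1, -0.3, -0.3]
finger_gap: 0.0644
finger_force: 30.4
```

Emit:
arm_command --pt "0 0 0.002 0 0 0 1" --pt "0 0 0 0 0 0 1" --pt "0 0 0.002 0 0 0 1" --pt "0 0 0 0 0 0 1" --pt "0 0 0.002 0 0 0 1" --pt "0 0 0 0 0 0 1" --pt "0 0 0 0 0 0 1" --pt "0 0 0 0 0 0 1"

```text
time: 33.65
position: [0.5248, 0.0665, 0.1682]
tcp_rot: [2.255, 2.187, 0.001]
ft_force: [-2.0, -0.9, 7.5]
finger_gap: 0.0644
finger_force: 30.2
```

Emit:
arm_command --pt "0 0 -0.001 0 0 0 1" --pt "0 0 0 0 0 0 0" --pt "0 0 0 0 0 0 -0.5" --pt "0 0 0 0 0 0 -1" --pt "0 0 0 0 0 0 -1" --pt "0 0 0 0 0 0 -1" --pt "0 0 0 0 0 0 -1" --pt "0 0 0 0 0 0 -1"

```text
time: 34.45
position: [0.5244, 0.0665, 0.1679]
tcp_rot: [-2.255, -2.187, 0.0]
ft_force: [0.2, -0.1, 1.0]
finger_gap: 0.0916
finger_force: 0.0
```

Emit:
arm_command --pt "0 0 0 0 0 0 -1" --pt "0 0 -0.03 0 0 0 -1" --pt "0 0 -0.1 0 0 0 -1" --pt "0 0 -0.14 0 0 0 -1" --pt "0 0 -0.14 0 0 0 -1" --pt "0 0 0 0 0 0 -1" --pt "0 0 0 0 0 0 -1" --pt "0 0 0 0 0 0 -1"

```text
time: 35.25
position: [0.5239, 0.0664, 0.2901]
tcp_rot: [-2.254, -2.187, 0.002]
ft_force: [-0.4, 0.6, 1.0]
finger_gap: 0.0912
finger_force: 0.0
```

Run:
```python
from cup import *
s=get_image("scene");st=read_state();print(st["finger_gap"],st["ft_force"])
for n,z in (("white_cup",.107),("orange_cup",.071),("grey_cup",.035),("keeper",.02)):
    for i in mark_of(n,s)[:2]:print(n,round(i["p"],2),np.round(i["at"]),atz(s,i["at"],z).round(4))
c=proj(s,(.5243,.066,.13));m,b=mask(s,"orange",c,35);print("orange mask",b.tolist(),"expected band bottom row",proj(s,(.5243,.066,.121)).round(),"rim",proj(s,(.5243,.066,.157)).round())
im=np.array(s["image"]);print([(r,im[r,306].tolist()) for r in range(125,200,4)])
h=sil(s,(.5243,.066),.107)/4;print("sil white",h.reshape(-1,2).min(0).round(1))
```

```text
0.09132627680242006 [-0.4208676   0.13771868  0.58758995]
white_cup 0.94 [176. 302.] [0.5212 0.0586 0.107 ]
white_cup 0.94 [281. 441.] [0.5705 0.3977 0.107 ]
orange_cup 0.55 [192. 306.] [0.5217 0.074  0.071 ]
grey_cup 0.93 [205. 301.] [0.5285 0.0682 0.035 ]
grey_cup 0.34 [213. 294.] [0.5557 0.0725 0.035 ]
keeper 0.67 [187. 268.] [ 0.5193 -0.0325  0.02  ]
orange mask [291, 169, 31, 17, 382] expected band bottom row [173. 304.] rim [159. 305.]
[(125, [203, 156, 108]), (129, [207, 165, 121]), (133, [207, 188, 164]), (137, [84, 77, 70]), (141, [81, 73, 67]), (145, [81, 74, 66]), (149, [80, 74, 67]), (153, [78, 70, 64]), (157, [96, 89, 80]), (161, [81, 74, 67]), (165, [79, 72, 65]), (169, [79, 73, 66]), (173, [92, 49, 27]), (177, [91, 49, 29]), (181, [91, 50, 30]), (185, [87, 48, 31]), (189, [46, 43, 39]), (193, [48, 46, 42]), (197, [46, 44, 41])]
sil white [288.9 134.9]
```

The stack matches the expected geometry: white rim at the predicted row and a 16-row orange band. The pin is in the notch and the gripper is clear, so I'm handing in.

```bash
python3 -c "
from rig import *
print(finish_job())"
```

```text
the job is handed in; nothing more can be done
None
```

The job is handed in: the pin is parked upright in the notch, orange is nested in grey and white in orange, and nothing touched the bottles, figurine or blue cup as far as the pictures and forces show, but no verdict came back.

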